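# Scrub the dried residue out of a beaker with a bottle brush

## Task

One of the two clamped beakers has a dark red stripe of dried residue down its inside wall, below the blue pouring lip: take the bottle brush from its blue holder and, with the bristles pressed lightly on that stripe, start at its bottom and scrub up and back down along its full length three times. Then stand the brush back in its holder, upright with its head right down, setting it down rather than dropping it, and let go. Work gently, and leave the clean beaker and everything else on the bench alone.

Things in the scene. Friction and masses are not known exactly. Their poses are not given: they have to be found in the camera images.
- stained_beaker: clear beaker with a dark red stripe inside, clamped upright on a grey round base fixed to the bench. Origin: centre of the base's underside, on the table; z up, +x towards the blue pouring lip and stripe. Base 110 mm across, 12 high. Beaker 76 inside, 82 outside diameter; inner floor at z 17, rim at z 132. Three 8 mm clamp posts outside the wall, 47 mm from the axis, up to z 59
- stripe_low (a point): lower end of the red stripe: on the inner wall, 38 mm from the beaker's axis towards its +x, z 32 mm. The stripe is 36 mm wide and 85 mm long, straight up
- stripe_high (a point): upper end of the red stripe, on the inner wall at z 117 mm
- clean_beaker: the same clamped beaker with the same sizes and axes, without a stripe; leave it alone
- brush_holder: blue round cup on a 90 mm foot, fixed to the bench. Origin: centre of its underside, z up. Cup inside diameter 44, outside 52, inner floor at z 10 mm, rim at z 81 mm
- brush: bottle brush, 201 mm long, 90 g, standing head down in the holder. Origin: centre of the tip's flat underside, z along the brush to the handle. Green square handle 22 x 22 mm, flats facing its x and y, z 128 to 195; springy 6 mm steel wire, z 40 to 122; round white bristle head, 32 mm across, z 0 to 40
- brush_head: the wire and bristle head of the brush, springy: it bends to any side about the neck, the head giving about 6 mm per newton; origin at the springy neck, 122 mm above the tip, z along the wire towards the handle
- brush_grip (a point): point on the brush's axis in the handle, 163 mm above the tip: where to grip
- head_center (a point): centre of the bristle head, 20 mm above the tip
- brush_tip (a point): centre of the flat underside of the bristle head
- wash_bottle: bystander: white bottle, 64 mm across, 150 mm tall; origin at its underside
- reagent_jar: bystander: amber jar, 44 mm across, 60 mm tall; origin at its underside
- small_jar: bystander: clear jar with a red lid, 40 mm across, 55 mm tall; origin at its underside
- enamel_cup: bystander: white mug, 80 mm across, 85 mm tall; origin at its underside
- tip_box: bystander: blue pipette tip box, 90 x 120 x 60 mm; origin at its underside
There are look-alikes about, which are no part of the job. Leave any orange look-alike of the brush alone.

How it is judged:
By the outcome, as a careful person would: the job done as asked, in the order asked, and still so for the second after the job is handed in, with the robot touching nothing.
It also fails if it takes over 67 s, if anything falls off the work surface, if the arm or the gripper's body presses on something with over 40 N, if the wrist force passes 120 N, or if a joint passes its speed limit or range.

## Robot

A 6-joint arm with a two-finger parallel gripper is mounted at the origin on the work surface. World frame = base frame: x ahead of the robot, y to its left, z up, the work surface at z = 0. Lengths are in m, angles in degrees, forces in N, time in s.
With the tool pointing down it reaches from about 0.4 to 0.825 m from the base axis. Payload 7 kg.
Tool frame: the origin (TCP) lies midway between the tips of the shut fingers; the grasp point (between the pads) lies 19 mm behind it (r.grip_depth is the distance from the TCP to the grasp point, in m); z points along the fingers, y is the line along which they close (so a half turn about z gives the same grasp; the last joint's range is limited). The gripper opens to 88 mm and grips with 3 to 60 N. Pads are 19 mm wide; open, the fingers measure 130 mm over their backs; the gripper's body (78 mm by 193 mm) begins 47 mm behind the grasp point.
Start: joints at [85.548, 20.546, 0.682, 0, -70.136, -16.507], TCP at [0.241, 0.63, 0.227] pointing down, gripper open.
Joint ranges: [-176.03, 176.03], [-82.01, 121.73], [-58.28, 71.71], [-173.87, 95.51], [-174.79, -0.11], [-173.66, 173.66]. Speed limits (degrees/s): [136.94, 136.94, 172.46, 180, 180, 180].

## Interface

Orientations are given as [roll, pitch, yaw] about the fixed x, y, z axes, in that order (R = Rz(yaw) Ry(pitch) Rx(roll)).
In Python, from plant import r, capture, close_job, search_frame, outline_of gives the robot as it stands.
- The arm moves only by the shell command python3 -m creep 'ROWS' [FORCE]. ROWS is JSON, a list of rows, each a list of 7 numbers: the finger opening in mm, from 0 to 87.6, then the shift along the world's x, y, z in units of 25 mm (1.0 is 25 mm), then the turn, a rotation vector about the world's x, y, z in degrees. In form: [[hand, x, y, z, ax, ay, az], ...]. A call has 1 to 8 rows; each row shifts and turns the commanded pose from where the row before left it; what a row does not reach is not made up. A row lasts 1/12 s, in which the tool goes at most 41.7 mm and 7.16 degrees, less where a joint would pass 70% of its speed; a pose out of reach is approached as far as the arm can. A call is refused whole if a number of a shift passes 1 or a number of a turn 7.16, either way. A call with a gripper value outside its range is refused whole. The fingers move at their own pace and stop on an object; FORCE is the grip in N (left out, the last holds). Time passes only in rows, so rows that do not move let the fingers close. It gives the time, the measured TCP pose, the force, the opening and the grip force at its end, in the units of the state.
- r.get_state(): the state, without advancing time (a new reading comes with each control period).
- capture(name): name is "side" or "top" or "wrist"; returns a dict with "frame" (384x512x3 uint8, red, green, blue), "K" (3x3 intrinsics, pixels), "origin" and "rotation" of the camera in the world. Camera axes: x right, y down, z forward; pixel columns grow to the right and rows downward; lengths in m; the calibration is good to about 2 mm. The wrist camera is an equidistant fisheye: a pixel r from the principal point sees the ray r / f radians off the axis. A picture is of the moment at which its call begins. There is no depth.
- close_job(): hands the job in; it is judged then, once.
Trained networks look in a picture, given as the dict that the camera call returned (one of the last four; its "shot" number tells which), for a name from the list of things; names that differ only in an ending like _2 or _b are one class to them, and where a whole thing is asked for, a point or a joint stands for the part that bears it (a point fixed in the world has none). Each returns a list of dicts, best first, with "conf" (0 to 1); they miss things now and then, are a little off and sometimes report something else, mostly with a low value. They report only what shows in the picture. A call takes as long as a camera call. They do not tell look-alikes from the thing itself.
- search_frame(picture, target): "bbox" ([left, top, right, bottom] in pixels, round what is visible of it).
- outline_of(picture, target): "region" (384x512 bool, what is visible of it) and "bbox" ([left, top, right, bottom] in pixels, round what is visible of it).
The state is a dict: "time_s": time; "joints": joint angles; "qd": joint speeds; "joint_torque": joint torques, N m; "tcp_pos": TCP position; "eef_rot": TCP orientation; "contact_force": force on the tool from outside, world axes, zero at the start; "moment": the same for the moment, N m; "gripper_width": finger opening in m; "gripper_force": force on a finger pad.
Only numpy, scipy, OpenCV 4.12 (cv2) and the standard library are available. Lean on these libraries where they do the work, as an engineer would, in place of code of your own. Each camera call takes 0.05 s, during which the arm holds its last target. There are 200 camera calls.

## Working session

There is one attempt and no reset: what is moved stays moved. The work goes in short steps, Python scripts to look and compute and a shell command to move; the robot and the scene stay as the last step left them, time stands still between calls to the robot, and variables do not carry over. Pictures are saved under pics/ and viewed, at most 11 in all, crops included, and the job is handed in when it is done.

```bash
mkdir -p pics; ls; cat > h.py <<'E'
import numpy as np, cv2
from plant import r, capture, close_job, search_frame, outline_of
def save(p,n,crop=None,s=1):
    f=p["frame"]
    if crop: f=f[crop[1]:crop[3],crop[0]:crop[2]]
    cv2.imwrite("pics/"+n,cv2.resize(f[:,:,::-1],None,fx=s,fy=s,interpolation=cv2.INTER_CUBIC))
def ray(p,u,v,fish=False):
    K=np.array(p["K"]);x=(u-K[0,2])/K[0,0];y=(v-K[1,2])/K[1,1]
    if fish:
        t=np.hypot(x,y);d=np.array([x/t*np.sin(t),y/t*np.sin(t),np.cos(t)]) if t>1e-9 else np.array([0,0,1.])
    else: d=np.array([x,y,1.])
    d=np.array(p["rotation"])@d
    return np.array(p["origin"]),d/np.linalg.norm(d)
def atz(p,u,v,z,fish=False):
    o,d=ray(p,u,v,fish);return o+d*(z-o[2])/d[2]
def proj(p,X,fish=False):
    K=np.array(p["K"]);c=np.array(p["rotation"]).T@(np.array(X)-np.array(p["origin"]))
    if fish:
        s=np.hypot(c[0],c[1]);t=np.arctan2(s,c[2]);c=np.array([c[0]/s*t,c[1]/s*t,1])
    else:c=c/c[2]
    return np.array([K[0,0]*c[0]+K[0,2],K[1,1]*c[1]+K[1,2]])
def tri(rs):
    A=np.zeros((3,3));b=np.zeros(3)
    for o,d in rs:
        P=np.eye(3)-np.outer(d,d);A+=P;b+=P@o
    X=np.linalg.solve(A,b)
    return X,[np.linalg.norm((np.eye(3)-np.outer(d,d))@(X-o)) for o,d in rs]
E
python3 - <<'E'
from h import *
s=capture("side");t=capture("top");w=capture("wrist")
for p,n in((s,"side"),(t,"top"),(w,"wrist")):
    print(n,np.round(p["origin"],3),np.round(p["K"],1).tolist(),np.round(p["rotation"],3).tolist())
    for k in("stained_beaker","clean_beaker","brush_holder","brush","brush_head","wash_bottle","reagent_jar","small_jar","enamel_cup","tip_box"):
        print(k,[(np.round(d["bbox"]).astype(int).tolist(),round(d["conf"],2)) for d in search_frame(p,k)[:3]])
a=np.vstack([np.hstack([s["frame"],t["frame"]])])
cv2.imwrite("pics/a.png",cv2.resize(a[:,:,::-1],(800,300)))
save(s,"s1.png",s=1.5);save(t,"t1.png",s=1.5)
print({k:np.round(v,3).tolist() for k,v in r.get_state().items()}, r.grip_depth)
E
```

```text
pics
side [ 0.471 -0.879  1.261] [[414.8, 0.0, 252.3], [0.0, 414.8, 185.0], [0.0, 0.0, 1.0]] [-139.998, -0.028, -6.149]
stained_beaker [([241, 181, 271, 228], 0.8)]
clean_beaker [([228, 146, 257, 187], 0.74)]
brush_holder [([252, 273, 275, 301], 0.96)]
brush [([221, 252, 230, 276], 0.67), ([222, 277, 237, 316], 0.61), ([262, 253, 272, 286], 0.29)]
brush_head []
wash_bottle [([305, 242, 327, 278], 0.72)]
reagent_jar [([195, 185, 201, 201], 0.57)]
small_jar [([275, 179, 285, 195], 0.7), ([260, 272, 271, 284], 0.17)]
enamel_cup [([250, 105, 271, 133], 0.81), ([273, 178, 288, 197], 0.38)]
tip_box [([273, 297, 324, 350], 0.55)]
top [0.304 0.065 1.429] [[392.8, 0.0, 253.0], [0.0, 392.8, 190.9], [0.0, 0.0, 1.0]] [-168.038, -0.302, -91.922]
stained_beaker [([245, 182, 275, 214], 0.65)]
clean_beaker [([191, 187, 219, 223], 0.66)]
brush_holder [([324, 184, 353, 208], 0.56)]
brush [([342, 192, 346, 196], 0.74), ([337, 180, 357, 196], 0.72), ([352, 221, 377, 233], 0.51)]
brush_head [([342, 194, 346, 200], 0.49)]
wash_bottle [([314, 140, 335, 162], 0.92), ([340, 181, 358, 199], 0.69)]
reagent_jar
[... 248 characters left out ...]
, 181, 274, 217], 0.22)]
wrist [0.317 0.6   0.383] [[297.3, 0.0, 254.9], [0.0, 297.3, 192.2], [0.0, 0.0, 1.0]] [162.412, -0.099, -111.002]
stained_beaker []
clean_beaker []
brush_holder []
brush []
brush_head []
wash_bottle []
reagent_jar [([497, 0, 512, 11], 0.65)]
small_jar []
enamel_cup []
tip_box []
{'time_s': 1.65, 'joints': [85.549, 20.547, 0.682, -0.002, -70.134, -16.506], 'qd': [-0.003, -0.115, 0.136, -0.079, 0.014, -0.063], 'joint_torque': [0.0, -58.237, 29.329, 7.002, 0.013, -0.0], 'tcp_pos': [0.241, 0.63, 0.227], 'eef_rot': [-179.999, 0.002, -20.957], 'contact_force': [-0.228, -0.179, -0.063], 'moment': [-0.036, -0.034, -0.026], 'gripper_force': 0.0, 'gripper_width': 0.088} 0.0188
```

View images.

```bash
python3 - <<'E'
import re
s=open('h.py').read()
s=s.replace('import numpy as np, cv2','import numpy as np, cv2\nfrom scipy.spatial.transform import Rotation as Ro\ndef rot(p): return Ro.from_euler("xyz",p["rotation"],degrees=True).as_matrix()').replace('np.array(p["rotation"])','rot(p)')
open('h.py','w').write(s)
import cv2,numpy as np
a=cv2.imread('pics/s1.png');b=cv2.imread('pics/t1.png')
c=a[130:570,240:540];d=b[130:430,100:620]
cv2.imwrite('pics/s2.png',cv2.resize(c,None,fx=1.35,fy=1.35));cv2.imwrite('pics/t2.png',cv2.resize(d,None,fx=1.5,fy=1.5))
E
```

```text
(no output)
```

View pics/s2.png

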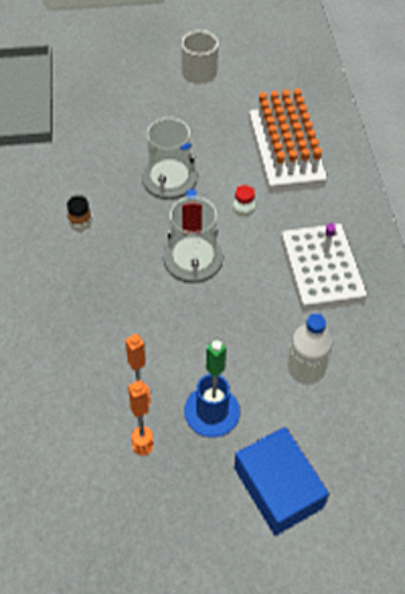

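View pics/t2.png

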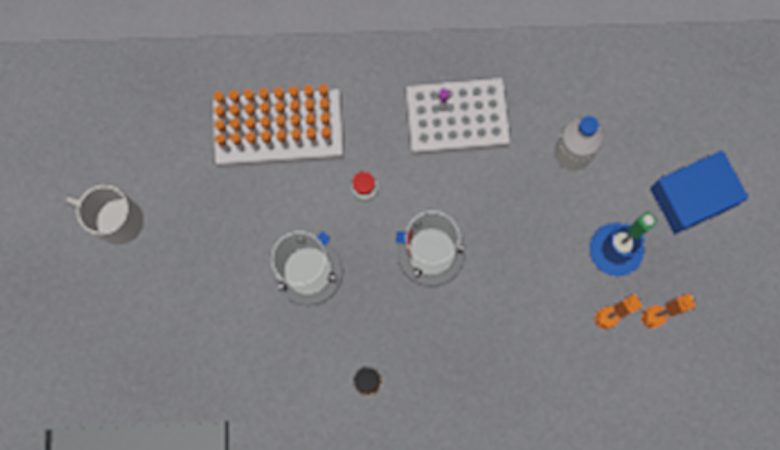

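```bash
python3 - <<'E'
from h import *
import itertools
s=capture("side");t=capture("top")
def so(x,y):return ((x/1.35+240)/1.5,(y/1.35+130)/1.5)
def to(x,y):return ((x/1.5+100)/1.5,(y/1.5+130)/1.5)
print("foot top",atz(t,*to(617,249),0.005),"side",atz(s,*so(213,412),0.005))
print("cup rim side",atz(s,*so(214,385),0.081))
print("base top",atz(t,*to(432,250),.006),atz(s,*so(194,258),.006))
print("rim top",atz(t,*to(433,239),.132),atz(s,*so(194,215),.132))
print("lip",atz(t,*to(402,238),.132),atz(s,*so(191,194),.132), tri([ray(t,*to(402,238)),ray(s,*so(191,194))]))
for p in(s,t):
    f=p["frame"].astype(int);g=(f[...,1]>f[...,0]+25)&(f[...,1]>f[...,2]+15)
    ys,xs=np.nonzero(g);print("green",len(xs),xs.mean(),ys.mean(),xs.min(),xs.max(),ys.min(),ys.max())
    c,w=cv2.minAreaRect(np.c_[xs,ys].astype(np.float32))[:2];print(c,w)
    p["g"]=(xs.mean(),ys.mean())
print("handle",tri([ray(s,*s["g"]),ray(t,*t["g"])]))
for n,a,b in(("clean",(305,268),(170,177)),("orange1",(630,302),(136,340)),("wash",(588,126),(316,323)),("redlid",(364,183),(245,192)),("orange2",(685,303),(139,390)),("tipbox",(700,192),(281,470))):
    print(n,tri([ray(t,*to(*a)),ray(s,*so(*b))]))
E
```

```text
foot top [ 0.57099086 -0.27647822  0.005     ] side [ 0.57783216 -0.28003072  0.005     ]
cup rim side [ 0.57858251 -0.27183134  0.081     ]
base top [0.57901086 0.02745785 0.006     ] [0.58171578 0.02616519 0.006     ]
rim top [0.57142452 0.02866752 0.132     ] [0.58085118 0.02627938 0.132     ]
lip [0.57446126 0.07504677 0.132     ] [0.5809446  0.07412907 0.132     ] (array([0.57814799, 0.07546824, 0.12931753]), [np.float64(0.0030880036281582313), np.float64(0.0030880036281582825)])
green 128 266.171875 263.65625 262 271 254 272
(266.5, 263.0) (18.0, 9.0)
green 62 351.38709677419354 186.7741935483871 346 358 181 192
(352.0, 186.49998474121094) (6.363960266113281, 12.020814895629883)
handle (array([ 0.57610505, -0.2746264 ,  0.16821431]), [np.float64(0.0014336589207253566), np.float64(0.0014336589207253922)])
clean (array([ 0.55722946,  0.23664922, -0.00242961]), [np.float64(0.00011976653258994267), np.float64(0.0001197665325896491)])
orange1 (array([ 0.46224575, -0.24420419,  0.1894267 ]), [np.float64(0.0024922347471995547), np.float64(0.0024922347471995126)])
wash (array([ 0.74133298, -0.21485713,  0.14007728]), [np.float64(0.002494842111366688), np.float64(0.0024948421113668564)])
redlid (array([0.6873578 , 0.13467724, 0.05176661]), [np.float64(0.0035716788376481674), np.float64(0.003571678837648169)])
orange2 (array([ 0.45982312, -0.32283364,  0.18578856]), [np.float64(0.003605818340649184), np.float64(0.003605818340649084)])
tipbox (array([ 0.65658565, -0.40607428,  0.05253528]), [np.float64(0.005372913003536285), np.float64(0.005372913003536332)])
```

```bash
python3 -m creep '[[80,0.5,-1,0.2,0,0,0],[80,0.5,-1,0.2,0,0,0],[80,0.5,-1,0.2,0,0,0],[80,0.5,-1,0.2,0,0,0],[80,0.5,-1,0.2,0,0,0],[80,0.5,-1,0.2,0,0,0],[80,0.5,-1,0.2,0,0,0],[80,0.5,-1,0.2,0,0,0]]' && python3 -m creep '[[80,0.5,-1,0.2,0,0,0],[80,0.5,-1,0.2,0,0,0],[80,0.5,-1,0.2,0,0,0],[80,0.5,-1,0.2,0,0,0],[80,0.5,-1,0.2,0,0,0],[80,0.5,-1,0.2,0,0,0],[80,0.5,-1,0.2,0,0,0],[80,0.5,-1,0.2,0,0,0]]' && python3 -m creep '[[80,0.5,-1,0.2,0,0,0],[80,0.5,-1,0.2,0,0,0],[80,0.5,-1,0.2,0,0,0],[80,0.5,-1,0.2,0,0,0],[80,0.5,-1,0.2,0,0,0],[80,0.5,-1,0.2,0,0,0],[80,0,0,0,0,0,0],[80,0,0,0,0,0,0]]'
python3 - <<'E'
from h import *
w=capture("wrist");np.save("w1.npy",w,allow_pickle=True)
save(w,"w1.png",s=1.5);print(w["origin"],w["rotation"],r.get_state()["joints"])
E
```

```text
time_s: 2.42
tcp_pos: [0.3419, 0.429, 0.267]
eef_rot: [-180.0, -0.0, -21.0]
contact_force: [0.3, -0.5, -0.4]
gripper_width: 0.0802
gripper_force: 0.0
time_s: 3.08
tcp_pos: [0.4418, 0.229, 0.3072]
eef_rot: [-180.0, -0.0, -20.9]
contact_force: [0.5, 0.1, 0.4]
gripper_width: 0.0797
gripper_force: 0.0
time_s: 3.75
tcp_pos: [0.5169, 0.0791, 0.3367]
eef_rot: [-180.0, -0.0, -21.1]
contact_force: [0.3, 0.0, -0.3]
gripper_width: 0.0799
gripper_force: 0.0
[0.59235456 0.04868396 0.4938087 ] [ 1.62414996e+02 -2.68768059e-04 -1.11153798e+02] [ 3.03091847e+01  2.90102099e+00 -7.67176020e+00 -1.33633689e-02
 -7.94261482e+01  3.86425173e+01]
```

View pics/w1.png

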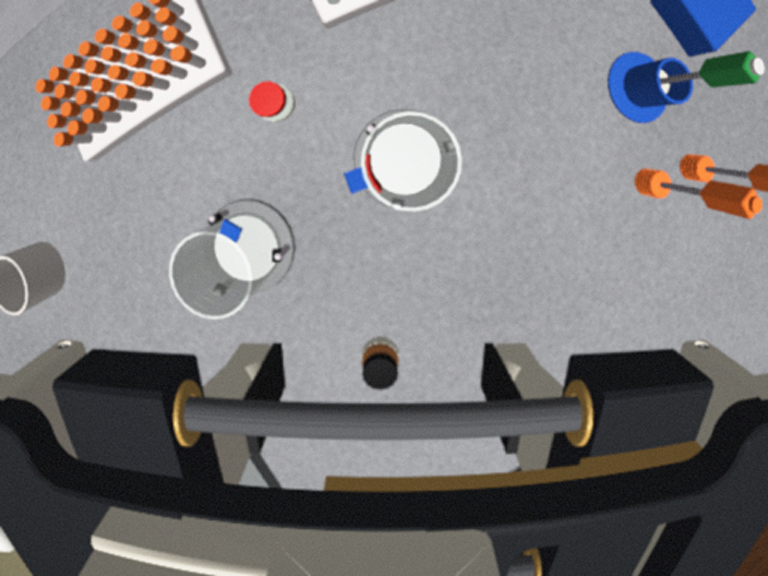

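```bash
python3 - <<'E'
from h import *
w=np.load("w1.npy",allow_pickle=True).item()
q=lambda x,y,z:np.round(atz(w,x/1.5,y/1.5,z,True),4)
c=q(411,161,.132);print("rim",c,q(362,161,.132),q(461,161,.132),q(411,111,.132),q(411,209,.132))
print("floor",q(405,160,.017)); 
for x,y in((355,180),(346,170),(364,190)):l=q(x,y,.128);print("lip",l,np.degrees(np.arctan2(*(l-c)[1::-1])))
print("stripe top",q(368,158,.117),q(381,192,.117))
print("cup rim",q(674,81,.081),"foot",q(638,87,.003),"handle top",q(757,67,.205))
print("jar",q(380,372,.06),"lid",q(267,100,.055))
E
```

```text
rim [0.5769 0.03   0.132 ] [0.591  0.0667 0.132 ] [ 0.5631 -0.0082  0.132 ] [0.615  0.0155 0.132 ] [0.5402 0.0438 0.132 ]
floor [0.5752 0.0297 0.017 ]
lip [0.5786 0.0779 0.128 ] 87.9673912233534
lip [0.589  0.0817 0.128 ] 76.82744657667311
lip [0.5682 0.0741 0.128 ] 101.15994386503266
stripe top [0.5915 0.0618 0.117 ] [0.5607 0.0622 0.117 ]
cup rim [ 0.5729 -0.2728  0.081 ] foot [ 0.5733 -0.2739  0.003 ] handle top [ 0.5745 -0.2781  0.205 ]
jar [0.375  0.1355 0.06  ] lid [0.6845 0.1345 0.055 ]
```

```bash
python3 -m creep '[[80,0,-1,0,0,0,0],[80,0,-1,0,0,0,0],[80,0,-1,0,0,0,0],[80,0,-1,0,0,0,0],[80,0,-1,0,0,0,0],[80,0,-1,0,0,0,0],[80,0,-1,0,0,0,0],[80,0,-1,0,0,0,0]]' && python3 -m creep '[[80,0,-1,0,0,0,0],[80,0,-1,0,0,0,0],[80,0,-1,0,0,0,0],[80,0,-1,0,0,0,0],[80,0,-1,0,0,0,0],[80,0,0,0,0,0,0],[80,0,0,0,0,0,0]]'
python3 - <<'E'
from h import *
w=capture("wrist");np.save("w2.npy",w,allow_pickle=True)
u,v=proj(w,[.574,-.275,.205],True);print(u,v)
save(w,"w2.png",(int(u)-60,max(0,int(v)-60),int(u)+60,int(v)+60),5);print(w["origin"],(int(u)-60,max(0,int(v)-60)))
E
```

```text
time_s: 4.47
tcp_pos: [0.5162, -0.1197, 0.3366]
eef_rot: [-180.0, -0.0, -20.9]
contact_force: [0.9, 1.0, 0.1]
gripper_width: 0.0797
gripper_force: 0.0
time_s: 5.05
tcp_pos: [0.5164, -0.2447, 0.336]
eef_rot: [180.0, 0.1, -21.0]
contact_force: [1.3, 0.8, 0.6]
gripper_width: 0.0801
gripper_force: 0.0
261.596888841235 118.01131217377223
[ 0.5920977  -0.27498615  0.49302156] (201, 58)
```

View pics/w2.png

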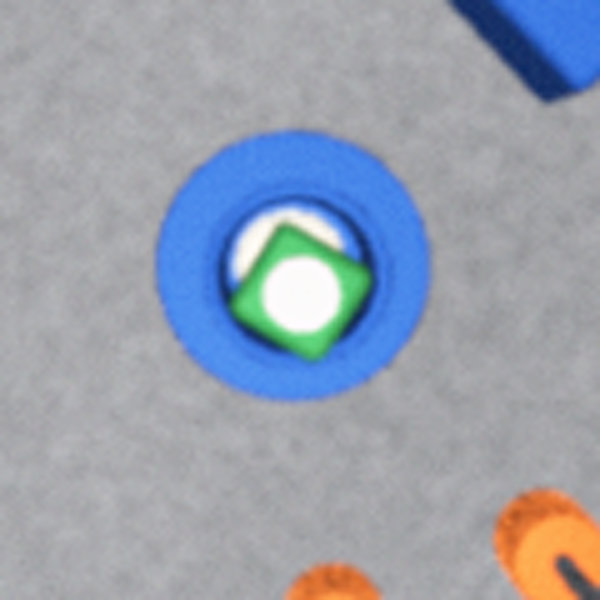

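```bash
python3 - <<'E'
from h import *
w=np.load("w2.npy",allow_pickle=True).item()
q=lambda x,y,z:atz(w,201+(x+.5)/5-.5,58+(y+.5)/5-.5,z,True)
C=np.array([q(*c,.2)[:2] for c in((285,225),(373,270),(318,358),(230,300))])
print(C.round(4),C.mean(0)); e=np.roll(C,-1,0)-C
print(np.degrees(np.arctan2(e[:,1],e[:,0]))%90,np.linalg.norm(e,axis=1))
print("top cap",q(302,293,.205),"cup",q(296,274,.081),"foot",q(294,265,.004))
# handle base & multi-view
f=w["frame"].astype(int);m=(f[...,1]>f[...,0]+25)&(f[...,1]>f[...,2]+15);n,l,st,ce=cv2.connectedComponentsWithStats(m.astype(np.uint8));i=1+st[1:,4].argmax();print(ce[i],st[i])
r2=cv2.minAreaRect(np.argwhere(l==i)[:,::-1].astype(np.float32));print(r2)
w1=np.load("w1.npy",allow_pickle=True).item()
print("tri top",tri([ray(w,201+302.5/5-.5,58+293.5/5-.5,True),ray(w1,757/1.5,67/1.5,True)]))
print("tri cup",tri([ray(w,201+296.5/5-.5,58+274.5/5-.5,True),ray(w1,674/1.5,81/1.5,True)]))
E
```

```text
[[ 0.5893 -0.2768]
 [ 0.5749 -0.2897]
 [ 0.5624 -0.2734]
 [ 0.5793 -0.2615]] [ 0.57648891 -0.27535114]
[41.9524482  37.63849636 35.26305557 32.97866011] [0.01928665 0.02051835 0.02073396 0.0182686 ]
top cap [ 0.57584875 -0.27509164  0.205     ] cup [ 0.57436992 -0.2754823   0.081     ] foot [ 0.5740579  -0.27602667  0.004     ]
[260.44590164 115.78032787] [247 103  28  27 305]
((260.62060546875, 116.16765594482422), (22.241985321044922, 22.01189422607422), 32.47119140625)
tri top (array([ 0.57532762, -0.27508748,  0.20764484]), [np.float64(0.0006692891319851786), np.float64(0.0006692891319853076)])
tri cup (array([ 0.5734985 , -0.27548275,  0.07756492]), [np.float64(0.0007229545755590964), np.float64(0.0007229545755590243)])
```

```bash
python3 -m creep '[[80,0.3,-0.15,0,0,0,7.15],[80,0.3,-0.15,0,0,0,7.15],[80,0.3,-0.15,0,0,0,7.15],[80,0.3,-0.15,0,0,0,7.15],[80,0.3,-0.15,0,0,0,7.15],[80,0.3,-0.15,0,0,0,7.15],[80,0.3,-0.15,0,0,0,7.15],[80,0.26,-0.17,0,0,0,7.15]]' && python3 -m creep '[[80,0,0,-0.8,0,0,0],[80,0,0,-0.8,0,0,0],[80,0,0,-0.8,0,0,0],[80,0,0,-0.8,0,0,0],[80,0,0,0,0,0,0],[80,0,0,0,0,0,0]]'
python3 - <<'E'
from h import *
w=capture("wrist");np.save("w3.npy",w,allow_pickle=True)
f=w["frame"].astype(int);m=(f[...,1]>f[...,0]+25)&(f[...,1]>f[...,2]+15);n,l,st,ce=cv2.connectedComponentsWithStats(m.astype(np.uint8));i=1+st[1:,4].argmax();print(ce[i],st[i])
print(proj(w,[.5755,-.2752,.205],True),r.get_state()["joints"]);save(w,"w3.png",(100,60,420,384),1.8)
E
```

```text
time_s: 5.77
tcp_pos: [0.5763, -0.2735, 0.3367]
eef_rot: [-180.0, -0.0, 36.7]
contact_force: [-0.2, -0.1, -0.5]
gripper_width: 0.0803
gripper_force: 0.0
time_s: 6.27
tcp_pos: [0.5754, -0.2739, 0.2562]
eef_rot: [-179.9, 0.1, 36.3]
contact_force: [0.2, -1.5, 0.4]
gripper_width: 0.0798
gripper_force: 0.0
[256.59148936 196.31914894] [242 176  30  47 940]
[256.7084851  211.56369718] [-7.95431371e+00  1.60822841e+01 -1.66035424e+00  3.40076732e-02
 -7.22218902e+01  1.34276238e+02]
```

View pics/w3.png

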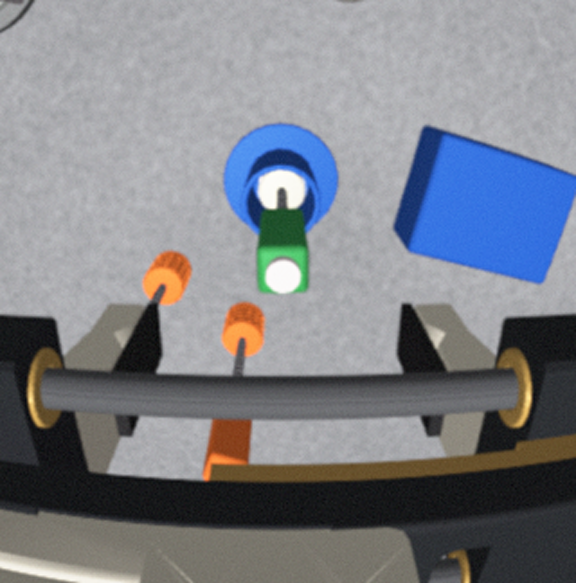

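```bash
python3 -m creep '[[80,0,-0.05,-0.8,0,0,0],[80,0,0,-0.8,0,0,0],[80,0,0,-0.8,0,0,0],[80,0,0,-0.7,0,0,0],[80,0,0,-0.5,0,0,0],[80,0,0,-0.4,0,0,0],[60,0,0,-0.1,0,0,0],[45,0,0,0,0,0,0]]' 30 && python3 -m creep '[[36,0,0,0,0,0,0],[28,0,0,0,0,0,0],[24,0,0,0,0,0,0],[20,0,0,0,0,0,0],[10,0,0,0,0,0,0],[10,0,0,0,0,0,0],[10,0,0,0,0,0,0]]' 30
```

```text
time_s: 6.98
tcp_pos: [0.5759, -0.2764, 0.1546]
eef_rot: [180.0, -0.0, 36.3]
contact_force: [-0.5, -0.5, 0.0]
gripper_width: 0.0716
gripper_force: 0.0
time_s: 7.57
tcp_pos: [0.5755, -0.2765, 0.1542]
eef_rot: [180.0, -0.0, 36.2]
contact_force: [-0.0, -0.1, -0.3]
gripper_width: 0.0255
gripper_force: 0.0
```

```bash
python3 -m creep '[[10,0,0,0,0,0,0],[10,0,0,0,0,0,0],[10,0,0,0,0,0,0],[10,0,0,0,0,0,0],[10,0,0,0,0,0,0]]' 30
```

```text
time_s: 7.98
tcp_pos: [0.5755, -0.2764, 0.1541]
eef_rot: [180.0, -0.0, 36.2]
contact_force: [-0.6, 0.9, 0.7]
gripper_width: 0.0223
gripper_force: 29.9
```

```bash
python3 -m creep '[[10,0,0,0.3,0,0,0],[10,0,0,0.7,0,0,0],[10,0,0,0.9,0,0,0],[10,0,0,0.9,0,0,0],[10,0,0,0.9,0,0,0],[10,0,0,0.9,0,0,0],[10,0,0,0.9,0,0,0],[10,0,0,0.6,0,0,0]]' && python3 -m creep '[[10,0,0.4,0.2,0,0,0],[10,0,0.8,0,0,0,0],[10,0,1,0,0,0,0],[10,0,1,0,0,0,0],[10,0,1,0,0,0,0],[10,0,1,0,0,0,0],[10,0,1,0,0,0,0],[10,0,1,0,0,0,0]]' && python3 -m creep '[[10,0,1,0,0,0,0],[10,0,1,0,0,0,0],[10,0,1,0,0,0,0],[10,0,0.8,0,0,0,0],[10,0,0.7,0,0,0,0],[10,0,0.4,0,0,0,0],[10,0.06,0,0,0,0,0],[10,0,0,0,0,0,0]]'
python3 - <<'E'
from h import *
s=capture("side");t=capture("top");w=capture("wrist")
np.save("v4.npy",[s,t,w],allow_pickle=True)
S=s["frame"][100:240,190:310];W=w["frame"][60:260,170:340]
a=cv2.resize(S,(480,560),interpolation=cv2.INTER_CUBIC);b=cv2.resize(W,None,fx=1.88,fy=2.8,interpolation=cv2.INTER_CUBIC)
cv2.imwrite("pics/v4.png",np.hstack([a,b])[:,:,::-1])
print(np.hstack([a,b]).shape,r.get_state()["tcp_pos"])
for n in("head_center","brush_tip","brush_head"):
    for p in(s,w): print(n,[(np.round(d["bbox"],1).tolist(),round(d["conf"],2)) for d in search_frame(p,n)[:2]])
E
```

```text
time_s: 8.65
tcp_pos: [0.5757, -0.2767, 0.3096]
eef_rot: [179.9, -0.1, 36.2]
contact_force: [-0.3, -0.7, -0.8]
gripper_width: 0.0223
gripper_force: 29.9
time_s: 9.32
tcp_pos: [0.5747, -0.0947, 0.3111]
eef_rot: [-180.0, 0.0, 36.2]
contact_force: [0.5, 0.1, -1.7]
gripper_width: 0.0219
gripper_force: 29.9
time_s: 9.98
tcp_pos: [0.5768, 0.0264, 0.3112]
eef_rot: [-180.0, 0.0, 36.3]
contact_force: [-0.2, -0.0, -1.5]
gripper_width: 0.0219
gripper_force: 29.9
(560, 800, 3) [0.57685856 0.0253488  0.31143598]
head_center [([226.2, 292.5, 235.9, 311.9], 0.44)]
head_center [([237.0, 165.3, 274.2, 211.7], 0.55)]
brush_tip [([250.8, 270.3, 278.8, 302.5], 0.65), ([225.3, 296.7, 238.6, 311.7], 0.51)]
brush_tip [([235.1, 163.4, 272.7, 214.1], 0.96), ([225.1, 36.5, 251.6, 67.8], 0.2)]
brush_head [([225.8, 292.4, 237.7, 312.4], 0.65), ([229.0, 144.9, 256.9, 184.8], 0.62)]
brush_head [([237.8, 165.7, 272.6, 216.8], 0.6)]
```

View pics/v4.png

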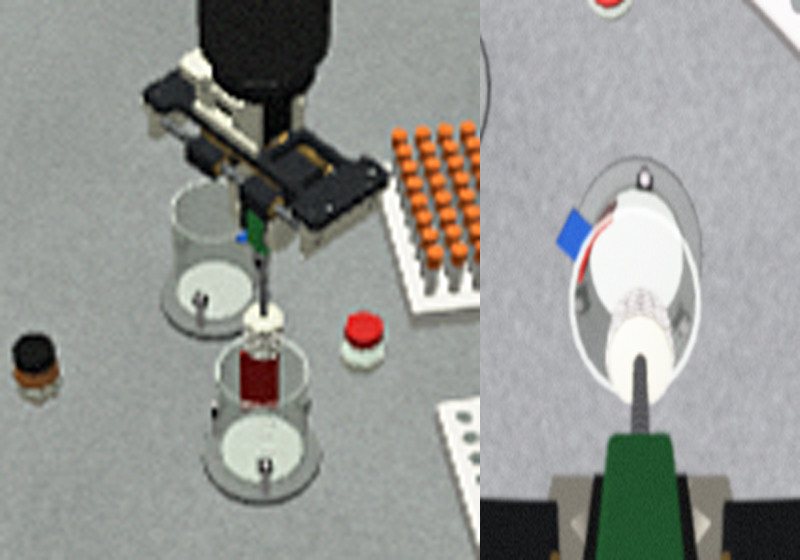

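```bash
python3 - <<'E'
from h import *
s,t,w=np.load("v4.npy",allow_pickle=True)
pw=lambda X:(lambda p:((p[0]-170)*1.88+480,(p[1]-60)*2.8))(proj(w,X,True))
ps=lambda X:(lambda p:((p[0]-190)*4,(p[1]-100)*4))(proj(s,X))
T=np.array([.5769,.0257,0])
for z in(.167,.207,.289):print("brush",z,np.round(pw(T+[0,0,z])),np.round(ps(T+[0,0,z])))
for c in((.577,.0295),(.579,.0275)):
  for z in(.012,.132):
    R=.041 if z>.1 else .055
    P=np.array([[c[0]+R*np.cos(a),c[1]+R*np.sin(a),z] for a in np.linspace(0,6.28,100)])
    for f in(pw,ps):
        Q=np.array([f(X) for X in P]);print(c,z,"min",Q.min(0).round(),"max",Q.max(0).round())
  for a in (-28,0,28):
    a=np.radians(90+a)
    for z in(.032,.117):print("stripe",np.round(ps([c[0]+.038*np.cos(a),c[1]+.038*np.sin(a),z])))
E
```

```text
brush 0.167 [640. 332.] [259. 347.]
brush 0.207 [640. 363.] [259. 316.]
brush 0.289 [640. 466.] [260. 249.]
(0.577, 0.0295) 0.012 min [570. 156.] max [702. 351.]
(0.577, 0.0295) 0.012 min [199. 403.] max [317. 499.]
(0.577, 0.0295) 0.132 min [569. 206.] max [701. 398.]
(0.577, 0.0295) 0.132 min [212. 333.] max [305. 406.]
stripe [273. 407.]
stripe [274. 349.]
stripe [253. 405.]
stripe [254. 347.]
stripe [235. 410.]
stripe [234. 352.]
(0.579, 0.0275) 0.012 min [573. 156.] max [706. 350.]
(0.579, 0.0275) 0.012 min [201. 405.] max [319. 501.]
(0.579, 0.0275) 0.132 min [573. 205.] max [705. 397.]
(0.579, 0.0275) 0.132 min [214. 335.] max [308. 408.]
stripe [275. 408.]
stripe [276. 350.]
stripe [256. 406.]
stripe [256. 348.]
stripe [237. 412.]
stripe [237. 354.]
```

```bash
python3 - <<'E'
from h import *
from scipy.optimize import brentq
s,t,w=np.load("v4.npy",allow_pickle=True);w1=np.load("w1.npy",allow_pickle=True).item()
f=s["frame"].astype(int);m=(f[...,0]>f[...,1]+35)&(f[...,0]>f[...,2]+35)
m[:,:240]=0;m[:,272:]=0;m[:180]=0;m[:210:]&=True;m[212:]=0
ys,xs=np.nonzero(m);print(len(xs),xs.min(),xs.max(),ys.min(),ys.max())
for y in range(ys.min(),ys.max()+1):
    wt=(f[y,240:272,0]-f[y,240:272,1]).clip(0);u=(wt*np.arange(240,272)*(wt>20)).sum()/max(1,(wt*(wt>20)).sum())
    out=[]
    for c in((.577,.0295),(.578,.0287)):
        o,d=ray(s,u,y);g=lambda k:np.hypot(*(o+k*d)[:2]-c)-.038 if 0 else np.hypot((o+k*d)[0]-c[0],(o+k*d)[1]-c[1])-.038
        k0=(.0287-o[1])/d[1];X=o+brentq(g,k0,k0+.15)*d;out+=[round(np.degrees(np.arctan2(X[1]-c[1],X[0]-c[0])),1),round(X[2],3),round(X[0],4)]
    print(y,round(u,2),out)
# lip in w, blue
for p,fs,box in((w,True,(190,120,240,170)),(w1,True,(220,105,250,135))):
    f=p["frame"].astype(int)[box[1]:box[3],box[0]:box[2]];b=(f[...,2]>f[...,0]+50)
    ys,xs=np.nonzero(b);X=atz(p,xs.mean()+box[0],ys.mean()+box[1],.130,fs);print("lip",len(xs),X.round(4),np.degrees(np.arctan2(X[1]-.0287,X[0]-.578)),np.degrees(np.arctan2(X[1]-.0295,X[0]-.577)))
E
```

```text
110 250 259 188 201
188 250.42 [np.float64(106.8), np.float64(0.113), np.float64(0.566), np.float64(108.6), np.float64(0.114), np.float64(0.5659)]
189 252.29 [np.float64(96.1), np.float64(0.105), np.float64(0.5729), np.float64(97.8), np.float64(0.106), np.float64(0.5728)]
190 254.18 [np.float64(85.8), np.float64(0.098), np.float64(0.5798), np.float64(87.4), np.float64(0.099), np.float64(0.5797)]
191 254.28 [np.float64(85.1), np.float64(0.092), np.float64(0.5802), np.float64(86.8), np.float64(0.093), np.float64(0.5801)]
192 254.29 [np.float64(85.1), np.float64(0.086), np.float64(0.5803), np.float64(86.7), np.float64(0.087), np.float64(0.5802)]
193 254.31 [np.float64(84.9), np.float64(0.081), np.float64(0.5804), np.float64(86.5), np.float64(0.081), np.float64(0.5803)]
194 254.18 [np.float64(85.6), np.float64(0.075), np.float64(0.5799), np.float64(87.2), np.float64(0.076), np.float64(0.5798)]
195 254.28 [np.float64(85.0), np.float64(0.069), np.float64(0.5803), np.float64(86.6), np.float64(0.07), np.float64(0.5802)]
196 254.27 [np.float64(85.0), np.float64(0.063), np.float64(0.5803), np.float64(86.6), np.float64(0.064), np.float64(0.5802)]
197 254.32 [np.float64(84.7), np.float64(0.057), np.float64(0.5805), np.float64(86.4), np.float64(0.058), np.float64(0.5804)]
198 254.26 [np.float64(85.0), np.float64(0.051), np.float64(0.5803), np.float64(86.6), np.float64(0.052), np.float64(0.5802)]
199 254.35 [np.float64(84.5), np.float64(0.045), np.float64(0.5806), np.float64(86.1), np.float64(0.046), np.float64(0.5806)]
200 254.86 [np.float64(81.5), np.float64(0.039), np.float64(0.5826), np.float64(83.2), np.float64(0.04), np.float64(0.5825)]
201 254.78 [np.float64(82.0), np.float64(0.033), np.float64(0.5823), np.float64(83.6), np.float64(0.034), np.float64(0.5822)]
lip 210 [0.5786 0.0775 0.13  ] 89.24503223567534 88.03915469797113
lip 193 [0.5788 0.0774 0.13  ] 89.05235552814953 87.8415064909943
```

```bash
cat >> h.py <<'E'
def force(n=12):
    F=[]
    for _ in range(n):
        capture("top"); st=r.get_state(); F.append(list(st["contact_force"])+list(st["moment"]))
    F=np.array(F);print("F",F.mean(0).round(3),"sd",F.std(0).round(2),"tcp",np.round(st["tcp_pos"],4),np.round(st["eef_rot"],2),round(st["time_s"],2))
E
python3 -m creep '[[10,0.03,0.02,-0.4,0,0,0],[10,0.05,0,-0.8,0,0,0],[10,0,0,-0.9,0,0,0],[10,0,0,-0.9,0,0,0],[10,0,0,-0.9,0,0,0],[10,0,0,-0.8,0,0,0],[10,0,0,-0.7,0,0,0],[10,0,0,-0.4,0,0,0]]'; python3 -c "
from h import *
force()"
```

```text
time_s: 11.1
tcp_pos: [0.5776, 0.0262, 0.1636]
eef_rot: [-179.9, 0.2, 36.2]
contact_force: [-0.3, 0.2, -0.3]
gripper_width: 0.0222
gripper_force: 29.9
F [-0.165 -0.209 -1.002 -0.08  -0.034 -0.02 ] sd [0.69 0.66 0.76 0.03 0.07 0.02] tcp [0.5791 0.0266 0.1671] [ 1.7999e+02 -5.0000e-02  3.6240e+01] 11.7
```

```bash
python3 -m creep '[[10,0,0.15,0,0.55,0,0],[10,0,0.15,0,0.55,0,0],[10,0,0.15,0,0.55,0,0],[10,0,0.15,0,0.55,0,0],[10,0,0.15,0,0.6,0,0],[10,0,0.15,0,0.6,0,0],[10,0,0,0,0,0,0]]'; python3 - <<'E'
from h import *
force()
s=capture("side");w=capture("wrist");np.save("v5.npy",[s,w],allow_pickle=True)
a=cv2.resize(s["frame"][150:240,220:300],(480,540),interpolation=cv2.INTER_CUBIC);b=cv2.resize(w["frame"][100:280,200:307],(320,540),interpolation=cv2.INTER_CUBIC)
cv2.imwrite("pics/v5.png",np.hstack([a,b])[:,:,::-1])
E
```

```text
time_s: 12.28
tcp_pos: [0.579, 0.0493, 0.1666]
eef_rot: [-177.2, -2.0, 36.2]
contact_force: [0.4, -0.9, -0.8]
gripper_width: 0.0219
gripper_force: 29.9
F [ 0.467 -1.093 -0.821 -0.754 -0.059 -0.011] sd [0.46 0.47 0.3  0.05 0.03 0.03] tcp [0.5789 0.049  0.1665] [-177.26   -2.     36.19] 12.88
```

View pics/v5.png

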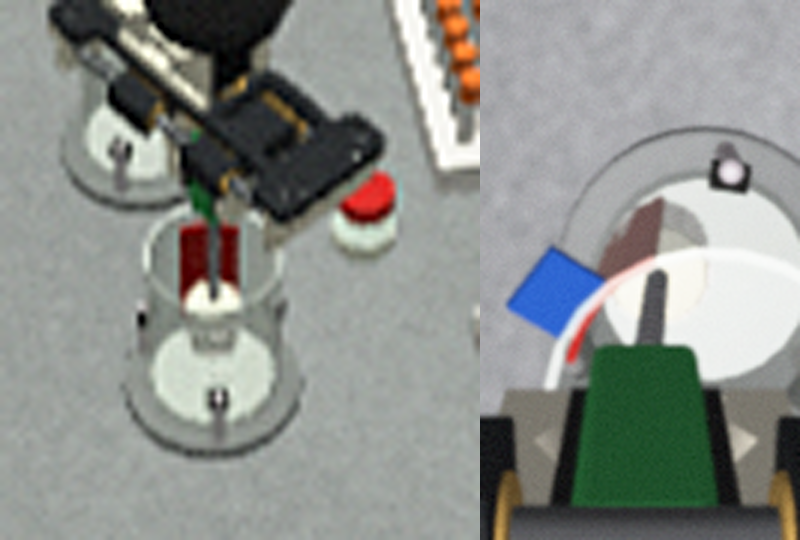

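```bash
python3 - <<'E'
from h import *
s,w=np.load("v5.npy",allow_pickle=True)
for z in(.052,.062): print(atz(w,259.2,193.3,z,True))
f=lambda p:np.round([(p[0]-200)*2.99+480,(p[1]-100)*3])
for y in(.047,.049,.051,.053,.055,.058):
    P=np.array([f(proj(w,[.579+.016*np.cos(a),y+.016*np.sin(a),.0625],True)) for a in np.linspace(0,6.28,60)]);print(y,P.min(0),P.max(0),"wire",f(proj(w,[.579,y,.0625],True)))
print("neck/handle bottom",f(proj(w,[.579,.0508,.139],True)), "rim",[f(proj(w,[.578+.0395*np.cos(a),.0287+.0395*np.sin(a),.132],True)) for a in np.radians([30,60,90,120])])
E
```

```text
[0.57608934 0.04870854 0.052     ]
[0.57856802 0.05011977 0.062     ]
0.047 [614. 234.] [718. 334.] wire [666. 285.]
0.049 [609. 231.] [713. 331.] wire [661. 281.]
0.051 [604. 227.] [707. 327.] wire [655. 278.]
0.053 [599. 223.] [702. 323.] wire [650. 274.]
0.055 [593. 219.] [697. 320.] wire [645. 270.]
0.058 [585. 213.] [689. 314.] wire [637. 264.]
neck/handle bottom [644. 370.] rim [array([741., 254.]), array([651., 266.]), array([583., 319.]), array([554., 394.])]
```

```bash
python3 -m creep '[[10,0,0,-0.08,0,0,0],[10,0,0,0,0,0,0]]' && python3 -m creep '[[10,0,0,0.3,0,0,0],[10,0,0,0.4,0,0,0],[10,0,0,0.42,0,0,0],[10,0,0,0.42,0,0,0],[10,0,0,0.42,0,0,0],[10,0,0,0.42,0,0,0],[10,0,0,0.4,0,0,0],[10,0,0,0.2,0,0,0]]'; python3 - <<'E'
from h import *
force(8)
s=capture("side");w=capture("wrist");np.save("v6.npy",[s,w],allow_pickle=True)
a=cv2.resize(s["frame"][150:240,220:300],(480,540),interpolation=cv2.INTER_CUBIC);b=cv2.resize(w["frame"][100:280,200:307],(320,540),interpolation=cv2.INTER_CUBIC)
cv2.imwrite("pics/v6.png",np.hstack([a,b])[:,:,::-1])
E
```

```text
time_s: 13.15
tcp_pos: [0.5788, 0.049, 0.1642]
eef_rot: [-177.2, -2.0, 36.2]
contact_force: [-0.9, -0.7, -1.1]
gripper_width: 0.0213
gripper_force: 29.9
time_s: 13.82
tcp_pos: [0.5796, 0.0492, 0.2412]
eef_rot: [-177.3, -2.1, 36.2]
contact_force: [-0.1, -1.5, -1.4]
gripper_width: 0.0219
gripper_force: 29.9
F [ 0.156 -0.968 -0.349 -0.802 -0.08  -0.02 ] sd [0.55 0.3  0.84 0.04 0.05 0.03] tcp [0.5787 0.049  0.2385] [-177.24   -1.96   36.19] 14.22
```

View pics/v6.png

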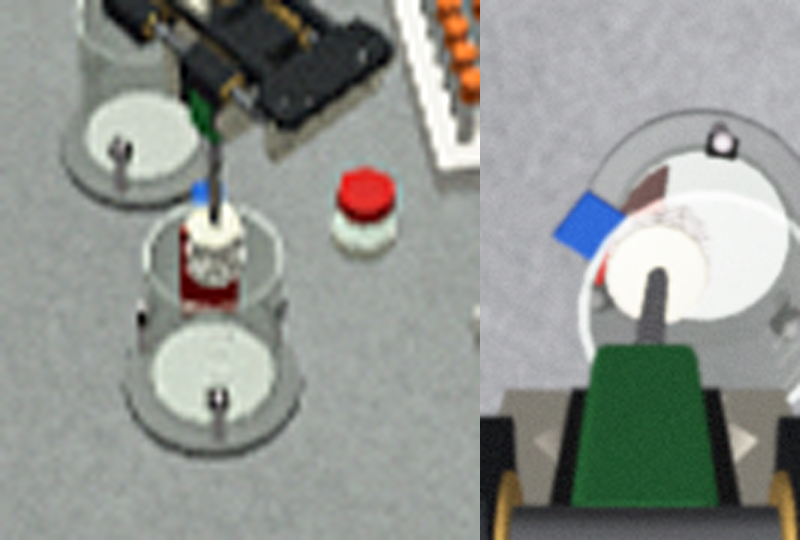

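```bash
python3 -m creep '[[10,0,0,-0.3,0,0,0],[10,0,0,-0.4,0,0,0],[10,0,0,-0.42,0,0,0],[10,0,0,-0.42,0,0,0],[10,0,0,-0.42,0,0,0],[10,0,0,-0.42,0,0,0],[10,0,0,-0.4,0,0,0],[10,0,0,-0.2,0,0,0]]' && python3 -m creep '[[10,0,0,0,0,0,0],[10,0,0,0,0,0,0]]' && python3 -m creep '[[10,0,0,0.3,0,0,0],[10,0,0,0.4,0,0,0],[10,0,0,0.42,0,0,0],[10,0,0,0.42,0,0,0],[10,0,0,0.42,0,0,0],[10,0,0,0.42,0,0,0],[10,0,0,0.4,0,0,0],[10,0,0,0.2,0,0,0]]' && python3 -m creep '[[10,0,0,0,0,0,0],[10,0,0,0,0,0,0]]' && python3 -m creep '[[10,0,0,-0.3,0,0,0],[10,0,0,-0.4,0,0,0],[10,0,0,-0.42,0,0,0],[10,0,0,-0.42,0,0,0],[10,0,0,-0.42,0,0,0],[10,0,0,-0.42,0,0,0],[10,0,0,-0.4,0,0,0],[10,0,0,-0.2,0,0,0]]' && python3 -m creep '[[10,0,0,0,0,0,0],[10,0,0,0,0,0,0]]'; python3 -c "
from h import *
force(6)"
```

```text
time_s: 14.98
tcp_pos: [0.5782, 0.0489, 0.1625]
eef_rot: [-177.2, -1.9, 36.2]
contact_force: [-0.4, -1.3, -1.1]
gripper_width: 0.0218
gripper_force: 29.9
time_s: 15.15
tcp_pos: [0.5789, 0.049, 0.1642]
eef_rot: [-177.2, -2.0, 36.2]
contact_force: [-0.3, -0.6, -1.2]
gripper_width: 0.0216
gripper_force: 29.9
time_s: 15.82
tcp_pos: [0.5796, 0.0492, 0.2413]
eef_rot: [-177.3, -2.1, 36.2]
contact_force: [0.0, -0.8, -0.6]
gripper_width: 0.0219
gripper_force: 29.9
time_s: 15.98
tcp_pos: [0.5791, 0.0491, 0.2394]
eef_rot: [-177.3, -2.0, 36.2]
contact_force: [0.3, -0.6, 0.0]
gripper_width: 0.0215
gripper_force: 29.9
time_s: 16.65
tcp_pos: [0.5782, 0.0489, 0.1624]
eef_rot: [-177.2, -1.9, 36.2]
contact_force: [-0.3, -1.2, -0.7]
gripper_width: 0.022
gripper_force: 29.9
time_s: 16.82
tcp_pos: [0.5789, 0.049, 0.1642]
eef_rot: [-177.2, -2.0, 36.2]
contact_force: [-0.3, -0.8, -1.2]
gripper_width: 0.022
gripper_force: 29.9
F [-3.640e-01 -1.085e+00 -1.113e+00 -7.690e-01  1.800e-02  1.000e-03] sd [0.46 0.17 0.45 0.04 0.04 0.02] tcp [0.5792 0.0491 0.1651] [-177.27   -2.06   36.19] 17.12
```

```bash
python3 -m creep '[[10,0,0,0.3,0,0,0],[10,0,0,0.4,0,0,0],[10,0,0,0.42,0,0,0],[10,0,0,0.42,0,0,0],[10,0,0,0.42,0,0,0],[10,0,0,0.42,0,0,0],[10,0,0,0.4,0,0,0],[10,0,0,0.2,0,0,0]]' && python3 -m creep '[[10,0,0,0,0,0,0],[10,0,0,0,0,0,0]]' && python3 -m creep '[[10,0,0,-0.3,0,0,0],[10,0,0,-0.4,0,0,0],[10,0,0,-0.42,0,0,0],[10,0,0,-0.42,0,0,0],[10,0,0,-0.42,0,0,0],[10,0,0,-0.42,0,0,0],[10,0,0,-0.4,0,0,0],[10,0,0,-0.2,0,0,0]]' && python3 -m creep '[[10,0,0,0,0,0,0],[10,0,0,0,0,0,0]]'; python3 - <<'E'
from h import *
force(6)
s=capture("side");w=capture("wrist")
a=cv2.resize(s["frame"][150:240,220:300],(480,540),interpolation=cv2.INTER_CUBIC);b=cv2.resize(w["frame"][100:280,200:307],(320,540),interpolation=cv2.INTER_CUBIC)
cv2.imwrite("pics/v7.png",np.hstack([a,b])[:,:,::-1])
E
```

```text
time_s: 17.78
tcp_pos: [0.5796, 0.0492, 0.2412]
eef_rot: [-177.3, -2.1, 36.2]
contact_force: [0.9, -0.8, -1.5]
gripper_width: 0.0223
gripper_force: 29.9
time_s: 17.95
tcp_pos: [0.5791, 0.0491, 0.2394]
eef_rot: [-177.3, -2.1, 36.2]
contact_force: [-1.0, -1.6, 0.1]
gripper_width: 0.0222
gripper_force: 29.9
time_s: 18.62
tcp_pos: [0.5782, 0.0489, 0.1624]
eef_rot: [-177.2, -1.9, 36.2]
contact_force: [-0.3, -0.8, -0.3]
gripper_width: 0.022
gripper_force: 29.9
time_s: 18.78
tcp_pos: [0.5789, 0.049, 0.1642]
eef_rot: [-177.2, -2.0, 36.2]
contact_force: [-0.8, -1.7, -1.2]
gripper_width: 0.0218
gripper_force: 29.9
F [ 0.204 -0.981 -0.838 -0.814  0.07   0.009] sd [0.51 0.71 0.57 0.02 0.03 0.03] tcp [0.5791 0.0491 0.1651] [-177.27   -2.06   36.2 ] 19.08
```

View pics/v7.png

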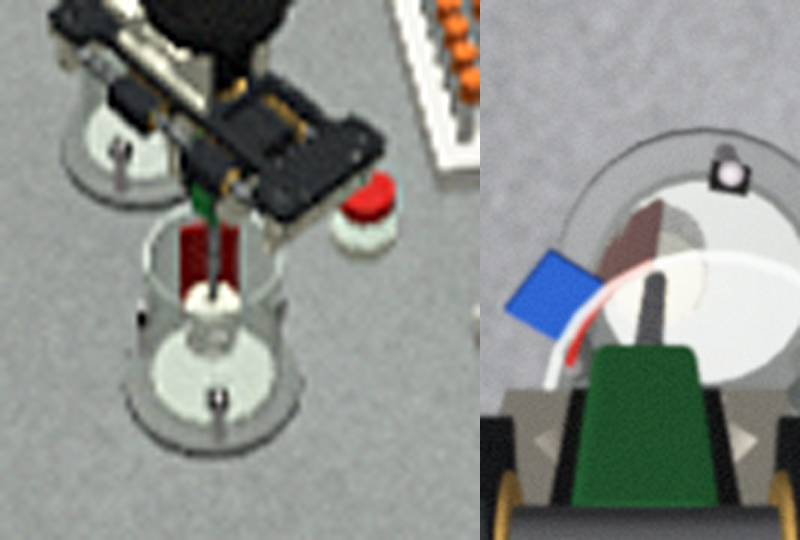

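```bash
python3 -m creep '[[10,0,-0.15,0,-0.55,0,0],[10,0,-0.15,0,-0.55,0,0],[10,0,-0.15,0,-0.55,0,0],[10,0,-0.15,0,-0.55,0,0],[10,0,-0.15,0,-0.6,0,0],[10,0,-0.15,0,-0.6,0,0],[10,0,0,0,0,0,0]]' && python3 -m creep '[[10,0,0,0.4,0,0,0],[10,0,0,0.8,0,0,0],[10,0,0,0.9,0,0,0],[10,0,0,0.9,0,0,0],[10,0,0,0.9,0,0,0],[10,0,0,0.9,0,0,0],[10,0,0,0.7,0,0,0],[10,0,0,0.4,0,0,0]]' && python3 -m creep '[[10,-0.02,-0.4,0,0,0,0],[10,-0.02,-0.8,0,0,0,0],[10,-0.02,-1,0,0,0,0],[10,-0.02,-1,0,0,0,0],[10,-0.02,-1,0,0,0,0],[10,-0.02,-1,0,0,0,0],[10,-0.02,-1,0,0,0,0],[10,-0.02,-1,0,0,0,0]]' && python3 -m creep '[[10,0,-1,0,0,0,0],[10,0,-1,0,0,0,0],[10,0,-1,0,0,0,0],[10,0,-0.9,0,0,0,0],[10,0,-0.6,0,0,0,0],[10,0,-0.4,0,0,0,0],[10,0,0,0,0,0,0],[10,0,0,0,0,0,0]]'; python3 - <<'E'
from h import *
force(3)
s=capture("side");w=capture("wrist");np.save("v8.npy",[s,w],allow_pickle=True)
w4=np.load("v4.npy",allow_pickle=True)[2]
for p in(w4,w):
    f=p["frame"].astype(int);m=(f[...,1]>f[...,0]+20)&(f[...,1]>f[...,2]+10);ys,xs=np.nonzero(m);print("green",len(xs),xs.mean(),ys.mean(),xs.min(),xs.max(),ys.min())
a=cv2.resize(s["frame"][210:330,200:300],(450,540),interpolation=cv2.INTER_CUBIC);b=cv2.resize(w["frame"][60:260,190:320],(350,540),interpolation=cv2.INTER_CUBIC)
cv2.imwrite("pics/v8.png",np.hstack([a,b])[:,:,::-1])
E
```

```text
time_s: 19.77
tcp_pos: [0.5788, 0.0261, 0.1644]
eef_rot: [180.0, 0.1, 36.2]
contact_force: [-0.1, 0.4, -0.7]
gripper_width: 0.0218
gripper_force: 29.9
time_s: 20.43
tcp_pos: [0.5797, 0.0266, 0.3156]
eef_rot: [179.9, -0.2, 36.3]
contact_force: [1.0, 0.5, -1.9]
gripper_width: 0.0218
gripper_force: 29.9
time_s: 21.1
tcp_pos: [0.5741, -0.155, 0.311]
eef_rot: [-179.9, 0.1, 36.2]
contact_force: [1.3, 0.5, -0.6]
gripper_width: 0.0221
gripper_force: 29.9
time_s: 21.77
tcp_pos: [0.5747, -0.276, 0.3115]
eef_rot: [-180.0, 0.0, 36.2]
contact_force: [0.4, -0.2, -1.0]
gripper_width: 0.022
gripper_force: 29.9
F [ 0.627  0.22  -0.929 -0.052 -0.056 -0.   ] sd [0.36 0.21 0.28 0.01 0.01 0.01] tcp [ 0.5751 -0.275   0.3121] [-1.800e+02 -2.000e-02  3.629e+01] 21.92
green 2517 254.5550258243941 248.6765991259436 230 279 215
green 2509 254.6855320844958 248.666002391391 230 279 214
```

View pics/v8.png

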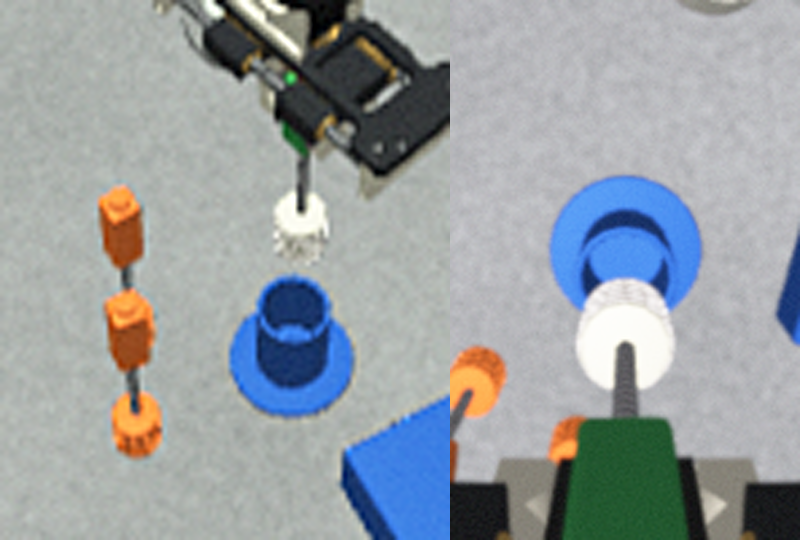

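```bash
python3 -m creep '[[10,0,-0.03,-0.4,0,0,0],[10,0,0,-0.8,0,0,0],[10,0,0,-0.9,0,0,0],[10,0,0,-0.9,0,0,0],[10,0,0,-0.9,0,0,0],[10,0,0,-0.8,0,0,0],[10,0,0,-0.6,0,0,0],[10,0,0,-0.3,0,0,0]]' && python3 -m creep '[[10,0,0,-0.2,0,0,0],[10,0,0,-0.15,0,0,0],[10,0,0,-0.1,0,0,0],[10,0,0,-0.05,0,0,0],[10,0,0,0,0,0,0]]'; python3 -c "
from h import *
force(8)"
```

```text
time_s: 22.68
tcp_pos: [0.5736, -0.2759, 0.169]
eef_rot: [-179.8, 0.1, 36.2]
contact_force: [-0.1, -0.0, -0.4]
gripper_width: 0.0218
gripper_force: 29.9
time_s: 23.1
tcp_pos: [0.5752, -0.2767, 0.16]
eef_rot: [180.0, -0.0, 36.2]
contact_force: [0.1, -0.1, -0.9]
gripper_width: 0.0218
gripper_force: 29.9
F [ 0.047 -0.176 -0.854 -0.096 -0.044 -0.016] sd [0.46 0.54 0.58 0.03 0.02 0.03] tcp [ 0.575  -0.2767  0.1597] [ 1.7999e+02 -1.0000e-02  3.6240e+01] 23.5
```

```bash
python3 -m creep '[[10,0,0,-0.06,0,0,0],[10,0,0,-0.05,0,0,0],[10,0,0,-0.05,0,0,0],[10,0,0,-0.03,0,0,0],[10,0,0,-0.02,0,0,0],[10,0,0,0,0,0,0]]'; python3 -c "
from h import *
force(10)"
```

```text
time_s: 24.0
tcp_pos: [0.5749, -0.2767, 0.1542]
eef_rot: [-180.0, 0.0, 36.2]
contact_force: [0.4, 0.9, -2.9]
gripper_width: 0.0219
gripper_force: 29.9
F [-0.032  0.082 -0.762 -0.081 -0.037  0.009] sd [0.5  0.5  0.49 0.03 0.03 0.03] tcp [ 0.575  -0.2767  0.1543] [ 1.800e+02 -1.000e-02  3.624e+01] 24.5
```

```bash
python3 -m creep '[[10,0,0,-0.01,0,0,0],[10,0,0,-0.01,0,0,0],[10,0,0,0,0,0,0]]'; python3 -c "
from h import *
force(12)"; python3 -m creep '[[10,0,0,-0.01,0,0,0],[10,0,0,-0.01,0,0,0],[10,0,0,0,0,0,0]]'; python3 -c "
from h import *
force(12)"
```

```text
time_s: 24.75
tcp_pos: [0.5751, -0.2767, 0.1541]
eef_rot: [180.0, -0.0, 36.2]
contact_force: [0.0, 0.3, 0.8]
gripper_width: 0.0217
gripper_force: 29.9
F [-0.349  0.012  1.995  0.026  0.06  -0.007] sd [0.54 0.7  0.58 0.02 0.04 0.03] tcp [ 0.5751 -0.2767  0.154 ] [ 1.7998e+02 -1.0000e-02  3.6250e+01] 25.35
time_s: 25.6
tcp_pos: [0.5754, -0.2769, 0.154]
eef_rot: [179.9, -0.0, 36.3]
contact_force: [0.9, 0.4, 5.7]
gripper_width: 0.022
gripper_force: 29.9
F [-6.260e-01  6.730e-01  5.556e+00  6.800e-02  1.690e-01 -2.000e-03] sd [0.66 0.52 0.43 0.04 0.02 0.02] tcp [ 0.5754 -0.2769  0.154 ] [ 1.7994e+02 -3.0000e-02  3.6250e+01] 26.2
```

```bash
python3 -m creep '[[10,0,0,0.03,0,0,0],[10,0,0,0,0,0,0],[10,0,0,0,0,0,0],[10,0,0,0,0,0,0]]' 8 && python3 -m creep '[[22.5,0,0,0,0,0,0],[24,0,0,0,0,0,0],[27,0,0,0,0,0,0],[32,0,0,0,0,0,0],[40,0,0,0,0,0,0],[50,0,0,0,0,0,0],[65,0,0,0,0,0,0],[80,0,0,0,0,0,0]]' && python3 -m creep '[[80,0,0,0,0,0,0],[80,0,0,0,0,0,0],[80,0,0,0,0,0,0],[80,0,0,0,0,0,0]]'; python3 -c "
from h import *
force(2)"
```

```text
time_s: 26.53
tcp_pos: [0.5749, -0.2767, 0.154]
eef_rot: [-180.0, 0.0, 36.2]
contact_force: [-0.7, 0.4, 2.3]
gripper_width: 0.022
gripper_force: 8.0
time_s: 27.2
tcp_pos: [0.5749, -0.2767, 0.1541]
eef_rot: [-180.0, -0.0, 36.2]
contact_force: [-0.7, -0.4, -0.9]
gripper_width: 0.0535
gripper_force: 0.0
time_s: 27.53
tcp_pos: [0.575, -0.2767, 0.1541]
eef_rot: [180.0, -0.0, 36.2]
contact_force: [0.3, 0.5, 0.3]
gripper_width: 0.0773
gripper_force: 0.0
F [-0.167 -0.105 -0.428 -0.053 -0.041  0.019] sd [0.33 0.17 0.39 0.02 0.02 0.01] tcp [ 0.5749 -0.2767  0.1541] [-180.      0.     36.24] 27.63
```

Released; retreat straight up and check.

```bash
python3 -m creep '[[80,0,0,0.3,0,0,0],[80,0,0,0.6,0,0,0],[80,0,0,0.8,0,0,0],[80,0,0,0.9,0,0,0],[80,0,0,0.9,0,0,0],[80,0,0,0.9,0,0,0],[80,0,0,0.7,0,0,0],[80,0,0,0.3,0,0,0]]'  && python3 -m creep '[[80,0,0,0,0,0,0],[80,0,0,0,0,0,0],[80,0,0,0,0,0,0]]'; python3 - <<'E'
from h import *
s=capture("side");w=capture("wrist")
a=cv2.resize(s["frame"][90:360,170:350],(360,540),interpolation=cv2.INTER_CUBIC);b=cv2.resize(w["frame"][60:260,170:340],(440,518),interpolation=cv2.INTER_CUBIC)
b=np.vstack([b,np.zeros((22,440,3),np.uint8)])
cv2.imwrite("pics/v9.png",np.hstack([a,b])[:,:,::-1])
f=w["frame"].astype(int);m=(f[...,1]>f[...,0]+25)&(f[...,1]>f[...,2]+15);ys,xs=np.nonzero(m);print(xs.mean(),ys.mean())
print(proj(w,[.5755,-.2765,.205],True),proj(w,[.5755,-.2765,.138],True))
E
```

```text
time_s: 28.3
tcp_pos: [0.5758, -0.2772, 0.2929]
eef_rot: [179.8, -0.2, 36.2]
contact_force: [0.6, -0.1, 0.5]
gripper_width: 0.0799
gripper_force: 0.0
time_s: 28.55
tcp_pos: [0.5743, -0.2764, 0.2876]
eef_rot: [-179.9, 0.1, 36.2]
contact_force: [0.0, 0.9, -0.6]
gripper_width: 0.0802
gripper_force: 0.0
255.4844192634561 184.71104815864024
[256.11290815 196.42146371] [255.9922157 176.442395 ]
```

View pics/v9.png

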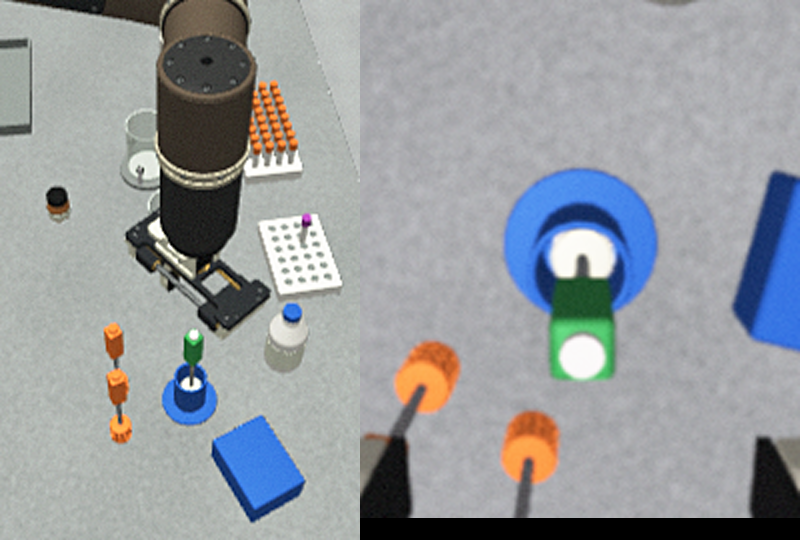

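The picture shows the green brush upright in its blue holder with the head down, at about (582, 355) in the wrist view. The fingers are clear of it and the bystanders haven't moved.

```bash
python3 -c "
from h import *
print(close_job())"
```

```text
the job is handed in; nothing more can be done
None
```

I scrubbed the red stripe up and down three times at about 1 N, from about 4 mm above the beaker floor to the rim. The brush is back upright in its holder and released. The stripe still looks red in the last picture of it. The job is handed in at about 29 s.

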